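# Set the outrigger leg of a lamp base and hold it clamped

## Task

Get the lamp-stand base ready: first push its open battery door fully shut so that it clicks onto its catch. Then draw the sprung leg out by its blue forked grip until the grip is centred on the red length line, and while holding it there slide the orange cam lever fully closed against the grip (not before the leg is at the line). Finish while still holding the leg at the line with the lever closed, do not let go at the end; leave the camera, lens, battery cover and screwdriver where they are.

Things in the scene. Friction and masses are not known exactly. Their poses are not given: they have to be found in the camera images.
- base: Fixed lamp-stand base; it differs in place and yaw from run to run. Origin on the table, on the centre line of the leg's sleeve; all offsets below are in its frame (x to the back, y to the box, z up). Black battery box: x -44 to 80, y 30 to 160, 85 high, a 58 mm lamp stud stands on top at x 50, y 110. Its open battery bay faces -x. Aluminium sleeve, 30 wide and 30 high, runs along y from 30 to -200; the leg slides in it towards -y.
- door (a joint): Hinge angle of the grey upright battery door (rad): 0 shut and seated, grows to 1.6 as the free edge swings out to -x. A sprung roller catch resists in the last 0.14 rad; about 4 N at the free edge snaps it home, and it then stays. Seated reads below 0.03. Until then a slight friction keeps the door where it is left.
- door_hinge (a point): Point on the door's vertical hinge line, 44 mm above the table, at x -47, y 40 in the base frame. The door is a panel 100 mm wide from the hinge to the free edge (towards +y when shut), 6 mm thick, from 8 to 80 mm above the table.
- door_panel (a point): Point on the door's outer face, 70 mm from the hinge line, 44 mm above the table: a good place to push.
- leg (a joint): Extension of the sliding leg (m): 0 fully in (at start), up to 0.125 as it slides out along the base's -y. A return spring pulls it in with 3 to 5 N whenever it is let go, even with the lever closed (the lever only sets the clamp).
- leg_grip (a point): Centre of the leg's blue grip, 60 mm above the table. The grip is an upright plate above the sleeve, 12 mm thick in x, 50 wide in y, from 34 to 85 mm high, with a white line across its top. From its back (+x) face two upright prongs as high as the plate, 6 mm thick, reach back to 51 mm from the plate's centre; the slot between them is 38 mm wide in y, so that a finger in the slot can draw the leg along.
- mark (a point): The length mark: point on the sleeve's centre line above the red line, 60 mm above the table. The leg is at its mark when leg_grip lies here. The red line runs along x on the white back half of the lock collar, x 16 to 86, 32 mm high, so it shows midway between the prongs when the leg is at the mark. The collar, 40 mm wide in y, sits elsewhere along the sleeve in each run, its axes parallel to the base's.
- lever_pad (a point): Centre of the orange cam lever's upright pad, 60 mm above the table: 10 mm thick in x, 30 wide in y, from 35 to 84 mm high. It slides on the dark front half of the collar (x -66 to -16, 32 mm high), in line with the mark in y, its centre 31 mm in front (-x) of the mark when open. With the leg at the mark, lever pad and grip plate stand face to face; pinched together from outside they measure 42 mm over both when open, 24 mm when closed.
- lever (a joint): Travel of the cam lever (m): 0 open, 0.018 fully closed (towards +x, 2 mm short of the grip plate). Friction of about 4 N keeps it where it is left.
- camera: Bystander: black camera, 135 wide, about 105 high, standing to the left of the base.
- lens: Bystander: loose black lens, 68 mm across and 72 high, standing in front and to the right.
- cover: Bystander: flat black battery cover, 36 x 140 x 12 mm, behind the base.
- driver: Bystander: screwdriver, 150 mm long, lying in front and to the left.
Things that resemble listed ones, but are neither listed nor needed, are in the scene too. There is more than one size of the part that bears mark; the job needs the largest.

How it is judged:
On the way, in this order (a step that is already met when the one before it is completed fails the run):
1. the battery door is shut and seated on its catch (value of joint door below 0.03 rad), for 0.2 s.
2. the fingers hold the leg within 5 mm of its length mark, the lever still open (less than 6 mm closed) (y of leg_grip in the frame of mark between -0.005 and 0.005 m and value of joint lever below 0.006 m and contact force between the fingers and leg above 0.5 N), for 0.2 s.
3. the lever is fully closed with the leg at the mark (y of leg_grip in the frame of mark between -0.005 and 0.005 m and value of joint lever above 0.0155 m), for 0.2 s.
At the end, for the whole second after the job is handed in: The door is seated (below 0.03 rad), the fingers still hold the leg (over 1 N), which rests within 5 mm of the length mark, and the lever is closed (over 15.5 of 18 mm) (all of step 3 and value of joint door below 0.03 rad and contact force between the fingers and leg above 1 N and velocity of joint leg between -0.01 and 0.01 m/s); the arm keeps its last pose, push and grip.
It fails at once if the camera is shoved more than 30 mm (distance of camera from where it was at the start of the episode above 0.03 m).
It fails at once if the loose lens is shoved more than 30 mm (distance of lens from where it was at the start of the episode above 0.03 m).
It fails at once if the battery cover is shoved more than 30 mm (distance of cover from where it was at the start of the episode above 0.03 m).
It fails at once if the screwdriver is shoved more than 30 mm (distance of driver from where it was at the start of the episode above 0.03 m).
It fails at once if the lever is closed more than 10 mm while the leg is over 10 mm from its length mark (value of joint lever above 0.01 m and not (y of leg_grip in the frame of mark between -0.01 and 0.01 m)).
It also fails if it takes over 48 s, if anything falls off the work surface, if the arm or the gripper's body presses on something with over 40 N, if the wrist force passes 120 N, or if a joint passes its speed limit or range.

## Robot

A 6-joint arm with a two-finger parallel gripper is mounted at the origin on the work surface. World frame = base frame: x ahead of the robot, y to its left, z up, the work surface at z = 0. Lengths are in m, angles in rad, forces in N, time in s.
With the tool pointing down it reaches from about 0.3 to 0.75 m from the base axis. Payload 8.5 kg.
Tool frame: the origin (TCP) lies midway between the tips of the shut fingers; the grasp point (between the pads) lies bot.hold_point_z behind it (bot.hold_point_z is the distance from the TCP to the grasp point, in m); z points along the fingers, y is the line along which they close (so a half turn about z gives the same grasp; the last joint's range is limited). The gripper opens to 88 mm and grips with 3 to 60 N. Pads are 18 mm wide; open, the fingers measure 123 mm over their backs; the gripper's body (75 mm by 187 mm) begins 45 mm behind the grasp point.
Start: joints at [-1.401, 0.381, 1.297, -0, 1.464, -0.215], TCP at [0.206, -0.51, 0.239] pointing down, gripper open.
Joint ranges: [-3.11, 3.11], [-0.89, 2.33], [0.22, 2.48], [-1.42, 4.56], [0.17, 2.85], [-2.88, 2.88]. Speed limits (rad/s): [2.39, 2.39, 3.14, 3.14, 3.14, 3.14].

## Interface

Orientations are given as [roll, pitch, yaw] about the fixed x, y, z axes, in that order (R = Rz(yaw) Ry(pitch) Rx(roll)).
In Python, from station import bot, hand, get_state, viewer, finish_job gives the robot as it stands. The module is installed in compiled form; this text tells all that it offers. Calls block until the motion is done:
- bot.reach(position, orientation): joint-space move of the TCP to a pose.
- bot.move_straight(position, ori=None, v=0.15): straight line of the TCP; ori=None keeps the orientation; v is the mean speed in m/s.
- bot.set_joints(angles): joint-space move.
- hand.grip(opening): finger opening in m; the grip force is fixed at half the most; returns when the fingers have stopped.
- bot.dwell(seconds).
- bot.ik(position, orientation): joint angles nearest the present ones, or None.
- get_state(): the state.
- viewer.snapshot(name): name is "side" or "top"; returns a dict with "image" (384x512x3 uint8, blue, green, red), "fx", "fy", "cx", "cy" (pixels), "k1" (the pictures are not rectified: a ray, as slopes to the right and down, at radius r is drawn at 1 + k1 r^2 times it, then the intrinsics apply), "R" (3x3) and "t" (3): a world point X has camera coordinates R X + t. Camera axes: x right, y down, z forward; pixel columns grow to the right and rows downward; lengths in m; the calibration is good to about 2 mm. A picture is of the moment at which its call begins. There is no depth.
A pose or a line that the arm cannot do raises bot.IKError and nothing moves.
- finish_job(): hands the job in; it is judged then, once.
The state is a dict: "t": time; "qpos": joint angles; "joint_velocities": joint speeds; "tau": joint torques, N m; "tcp_pos": TCP position; "eef_rot": TCP orientation; "force": force on the tool from outside, world axes, zero at the start; "moment": the same for the moment, N m; "opening": finger opening in m; "gripper_force": force on a finger pad.
Only numpy, scipy, OpenCV 4.12 (cv2) and the standard library are available. Lean on these libraries where they do the work, as an engineer would, in place of code of your own. Each camera call takes 0.05 s, during which the arm holds its last target. There are 200 camera calls.

## Working session

There is one attempt and no reset: what is moved stays moved. The work goes in short steps, each a Python script; the robot and the scene stay as the last script left them, time stands still between calls to the robot, and variables do not carry over. Pictures are saved under pics/ and viewed, at most 10 in all, crops included, and the job is handed in when it is done.

```bash
mkdir -p pics; python3 - <<'E'
from station import bot,hand,get_state,viewer
import cv2,numpy as np,pickle
for n in("side","top"):
    s=viewer.snapshot(n); cv2.imwrite(f"pics/{n}0.png",s["image"]); pickle.dump(s,open(f"{n}0.pkl","wb"))
    print(n,s["fx"],s["cx"],s["cy"],s["k1"],np.round(s["R"],3).tolist(),np.round(s["t"],3))
    cv2.imwrite(f"pics/{n}0b.png",cv2.resize(s["image"],(800,600),interpolation=cv2.INTER_CUBIC))
st=get_state();print(st["t"],st["force"],st["opening"],st["eef_rot"],bot.hold_point_z)
E
```

```text
side 401.07674701069976 256.87852099499173 186.4674670975191 -0.11136415357362359 [[-0.933, -0.36, -0.015], [-0.273, 0.734, -0.622], [0.235, -0.576, -0.783]] [0.565 0.156 1.114]
top 416.94138800044755 256.6652772838366 189.22727812843135 -0.1382370457527131 [[-0.008, -1.0, 0.013], [-0.985, 0.006, -0.172], [0.172, -0.014, -0.985]] [0.059 0.605 1.093]
0.1 [0.00306142 0.52186426 0.56698252] 0.08821360919922436 [-3.14030759e+00 -2.72885983e-04  3.84769989e-01] 0.0187
```

View pics/top0b.png

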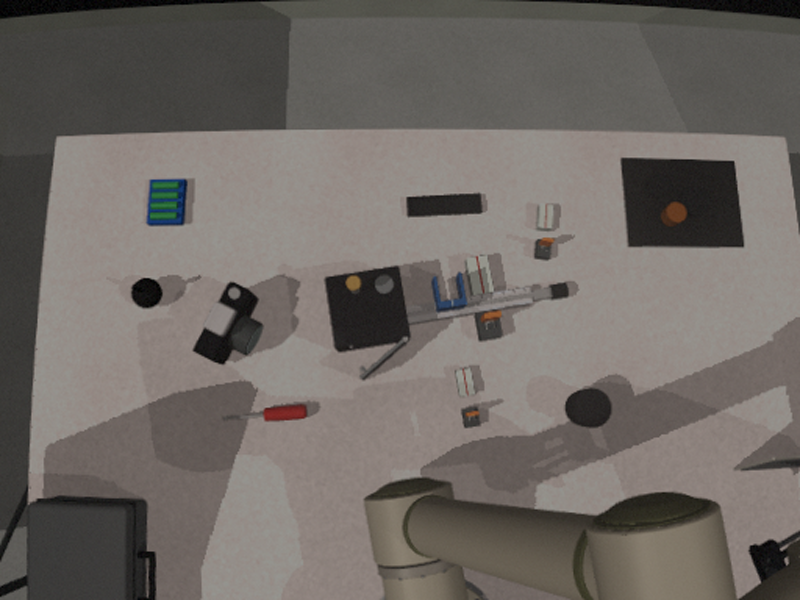

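View pics/side0b.png

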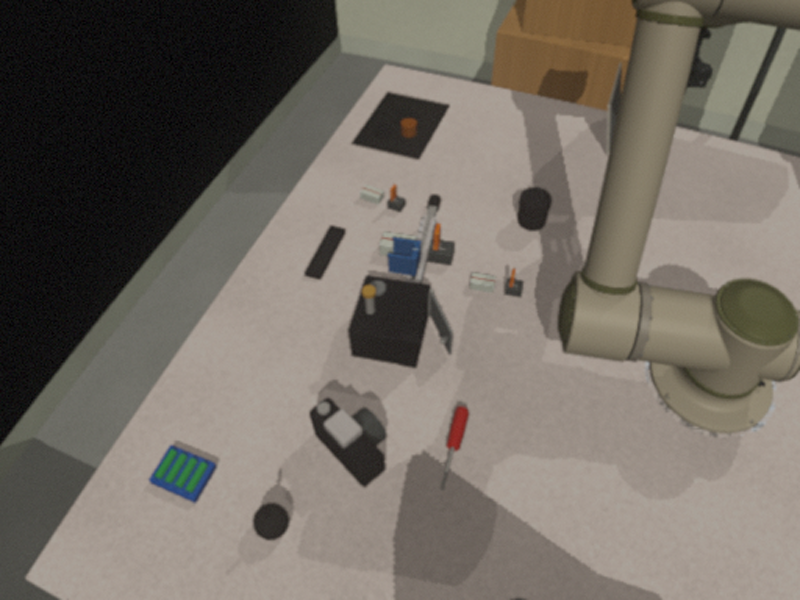

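The top view (800x600 scale) shows the box at about (367,308), the blue grip at (450,290) and the real collar at (480,275)/(490,325). The door hinge is at (407,340) and its free edge at (363,377). Smaller decoy collars are at (545,215) and (465,380). I'll zoom in on both views next.

```bash
python3 - <<'E'
import cv2,numpy as np
t=cv2.imread("pics/top0.png")[155:255,195:375]; s=cv2.imread("pics/side0.png")[110:240,210:320]
for n,i in(("top",t),("side",s)):
    f=min(800/i.shape[1],600/i.shape[0]); i=cv2.convertScaleAbs(i,alpha=1.5)
    cv2.imwrite(f"pics/{n}c.png",cv2.resize(i,None,fx=f,fy=f,interpolation=cv2.INTER_CUBIC)); print(f)
E
```

```text
4.444444444444445
4.615384615384615
```

View pics/topc.png

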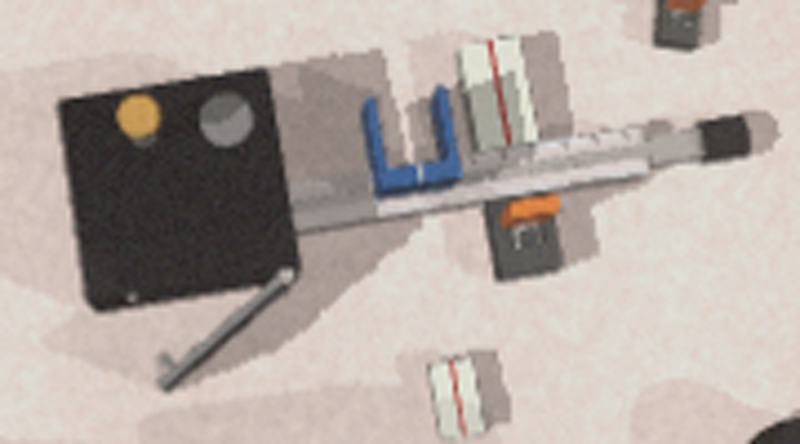

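View pics/sidec.png

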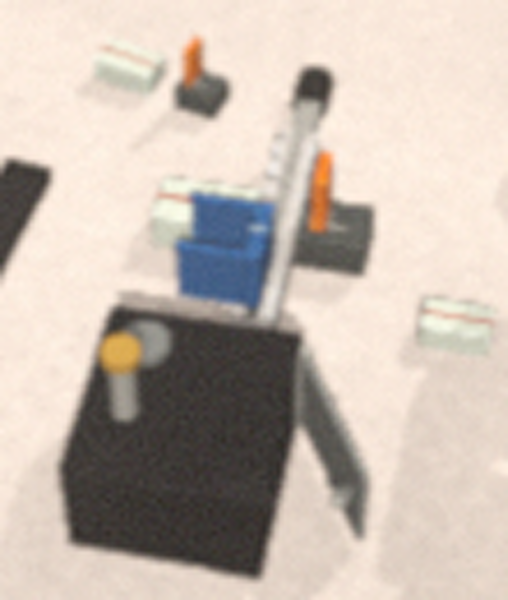

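The top crop shows the box top corners at (60,100), (268,68), (299,270) and (95,310). The red line runs (490,40)–(508,145), the blue prong tips are at (370,100) and (440,90), and the plate's white line is at (420,175). The door top runs (287,273)–(167,383), so it is about half open. The side crop agrees.

```bash
cat > h.py <<'E'
import cv2,numpy as np
def cast(s,px,z):
    K=np.array([[s["fx"],0,s["cx"]],[0,s["fy"],s["cy"]],[0,0,1]])
    n=cv2.undistortPoints(np.array(px,float).reshape(-1,1,2),K,np.array([s["k1"],0,0,0]))[:,0]
    R=np.array(s["R"]);c=-R.T@np.array(s["t"]); d=np.c_[n,np.ones(len(n))]@R
    return (c+d*((z-c[2])/d[:,2])[:,None])[:,:2]
def tobase(P,b):
    c,s=np.cos(b[2]),np.sin(b[2]); return (np.asarray(P)-b[:2])@np.array([[c,-s],[s,c]])
def toworld(P,b):
    c,s=np.cos(b[2]),np.sin(b[2]); return np.asarray(P)@np.array([[c,s],[-s,c]])+b[:2]
def redline(img,lo,hi):   # red pixels in box lo..hi (col,row)
    r=img.astype(int); m=(r[...,2]>1.6*r[...,1])&(r[...,2]>1.6*r[...,0])&(r[...,2]>60)
    v,u=np.nonzero(m[lo[1]:hi[1],lo[0]:hi[0]]); return np.c_[u+lo[0],v+lo[1]]
def blue(img,lo,hi):
    r=img.astype(int)[lo[1]:hi[1],lo[0]:hi[0]]
    m=((r[...,0]>1.5*r[...,2])&(r[...,0]>1.25*r[...,1])).astype(np.uint8)
    v,u=np.nonzero(m); return np.c_[u+lo[0],v+lo[1]]
E
python3 - <<'E'
from h import *; import pickle
from scipy.optimize import least_squares
T=pickle.load(open("top0.pkl","rb"));S=pickle.load(open("side0.pkl","rb"))
f=4.4444; tp=lambda a:np.array(a)/f+[195,155]-.4
g=4.6154; sp=lambda a:np.array(a)/g+[210,110]-.4
ref=np.array([[.08,.16],[.08,.03],[-.044,.03],[-.044,.16]])
pt=cast(T,tp([[60,100],[268,68],[299,270],[92,312]]),.085)
ps=cast(S,sp([[66,465],[113,305],[300,333],[262,577]])[1:3],.085)
fit=lambda P,r:least_squares(lambda b:(toworld(r,b)-P).ravel(),[.6,-.1,.1])
a=fit(pt,ref);print("top",a.x.round(4),(a.fun*1e3).round(1))
a2=fit(np.r_[pt,ps],ref[[0,1,2,3,1,2]]);print("both",a2.x.round(4),(a2.fun*1e3).round(1))
b=a.x
r=redline(T["image"],(300,160),(316,190)); R=tobase(cast(T,r,.032),b)*1e3
print("red n",len(r),R.min(0),R.max(0),np.polyfit(R[:,0],R[:,1],1),R[:,1].mean())
u=blue(T["image"],(270,165),(304,202)); B=tobase(cast(T,u,.085),b)*1e3
print("blue n",len(u),B.min(0).round(1),B.max(0).round(1))
print("tips",tobase(cast(T,tp([[370,98],[440,88]]),.085),b)*1e3,"plate white",tobase(cast(T,tp([[420,175]]),.085),b)*1e3)
d=tobase(cast(T,tp([[287,273],[167,383]]),.08),b)*1e3; print("door",d, np.arctan2(-(d[1]-d[0])[0],(d[1]-d[0])[1]))
print("orange pad top",tobase(cast(T,tp([[532,203]]),.084),b)*1e3)
print("sleeve end cap",tobase(cast(T,tp([[725,138]]),.02),b)*1e3)
E
```

```text
top [0.5773 0.0161 0.1614] [-2.5  1.8 -0.6 -0.8 -0.1 -3.2  3.3  2.3]
both [0.579  0.0166 0.1688] [-2.1  2.6  0.7  0.2  1.4 -3.1  3.8  2.2  0.2 -0.3 -4.1 -1.6]
red n 14 [  21.55025516 -114.79288734] [  85.75764068 -113.18300959] [-3.95667762e-03 -1.13730760e+02] -113.9429584622368
blue n 178 [ -6.6 -72.4] [ 51.3 -20.9]
tips [[ 52.26229626 -26.93440551]
 [ 51.31767273 -69.89810697]] plate white [[  0.87115436 -48.2049912 ]]
door [[-43.4104692   40.32732312]
 [-96.02148124 121.3757463 ]] 0.5757638043837525
orange pad top [[ -27.01522818 -111.78559028]]
sleeve end cap [[   1.0855754  -254.82762215]]
```

```bash
cat >> h.py <<'E'
b=np.array([.5773,.0161,.1614])
def door(th,off,r=.07):
    d=np.array([-np.sin(th),np.cos(th)]);n=np.array([-np.cos(th),-np.sin(th)])
    return toworld(np.array([-.047,.04])+r*d+n*off,b), b[2]+th
E
python3 - <<'E'
from h import *
from station import bot,hand,get_state,viewer
hand.grip(0.0)
def P(th,off,z): p,y=door(th,off); return [*p,z],[np.pi,0,y]
bot.reach(*P(.58,.05,.16)); bot.move_straight(*P(.58,.05,.035),v=.2)
f0=np.array(get_state()["force"])
for th,off in((.58,.016),(.4,.012),(.25,.012),(.12,.012),(.06,.012),(.02,.012)):
    bot.move_straight(*P(th,off,.035),v=.1); print(th,(np.array(get_state()["force"])-f0).round(1))
for k in range(8):
    st=get_state(); F=np.array(st["force"])-f0; print(k,F.round(1),round(st["t"],2))
    if np.hypot(*F[:2])>25: break
    bot.move_straight(*P(0,.012-.0015*k,.035),v=.05)
cv2.imwrite("pics/d.png",cv2.resize(viewer.snapshot("top")["image"][150:260,190:380],None,fx=4,fy=4))
E
```

```text
0.58 [ 0.1 -1.2 -1.1]
0.4 [-0.3 -0.1 -0.8]
0.25 [ 0.9 -0.8 -0.7]
0.12 [ 0.4 -1.5  0.8]
0.06 [-4.  -0.9  0.5]
0.02 [ 0.4 -0.6 -1.6]
0 [ 0.4 -0.6 -1.6] 6.33
1 [-0.8 -1.  -0.1] 6.58
2 [ 0.7 -0.2 -0.7] 6.83
3 [ 0.1 -0.2 -0.6] 7.08
4 [-3.9 -1.6  0.8] 7.33
5 [-11.   -4.3   6.9] 7.58
6 [-16.2  -6.4   9.7] 7.83
7 [-22.2  -7.5  14.6] 8.07
```

View pics/d.png

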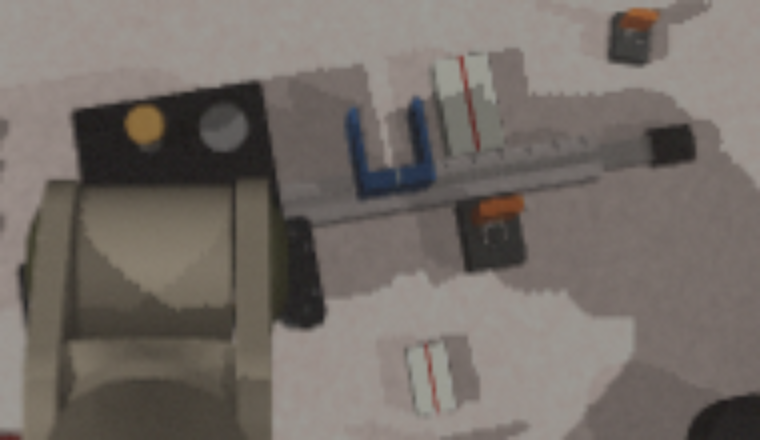

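The door snapped home between 0.06 and 0.02 rad and now meets a firm stop at over 20 N, so it is seated. In the picture it is flush behind the arm. Next I retreat and put a finger in the slot.

```bash
python3 - <<'E'
from h import *
from station import bot,hand,get_state,viewer
p,y=door(0,.05); bot.move_straight([*p,.035],v=.2); bot.move_straight([*p,.17],v=.3)
L=lambda f,z:[*toworld([-.006,f],b),z]
best=None
for yaw in (b[2]+np.pi/2,b[2]-np.pi/2):
    q=bot.ik(L(-.0475,.15),[np.pi,0,yaw]); q2=bot.ik(L(-.13,.045),[np.pi,0,yaw])
    print(yaw,None if q is None else np.round(q,2),None if q2 is None else np.round(q2,2))
    if q is not None and q2 is not None:
        c=abs(q[5])
        if best is None or c<best[0]: best=(c,yaw)
yaw=best[1]; print(yaw)
bot.reach(L(-.0475,.16),[np.pi,0,yaw]); hand.grip(.07)
st=get_state();print(st["t"],st["opening"],st["tcp_pos"])
for n in("top","side"):
    s=viewer.snapshot(n); cv2.imwrite(f"pics/{n}1.png",s["image"])
a=cv2.imread("pics/top1.png")[150:260,190:380];c=cv2.imread("pics/side1.png")[110:240,210:360]
cv2.imwrite("pics/e.png",np.hstack([cv2.resize(a,(400,232)),cv2.resize(c,(400,347))[:232*1]]) if 0 else np.vstack([cv2.resize(a,(500,289)),cv2.resize(c,(500,433))[:310]]))
E
```

```text
1.7321963267948965 [-0.26  0.51  1.35  0.    1.28 -0.42] [-0.38  0.67  1.4   0.    1.08 -0.55]
-1.4093963267948966 [-0.26  0.51  1.35 -0.    1.28  2.72] [-0.38  0.67  1.4  -0.    1.08  2.6 ]
1.7321963267948965
12.0583 0.06998949076265087 [ 0.57902003 -0.03175241  0.16002377]
```

View pics/e.png

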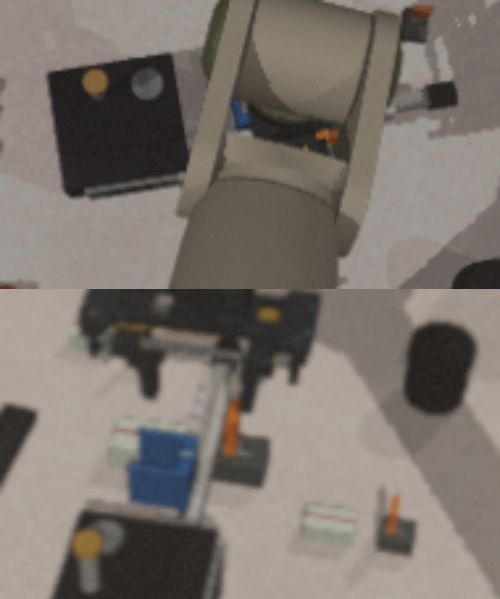

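The door is flush in the top view. The fingers hang open above the grip, clear of it in the side view. I'll descend and draw the leg out.

```bash
python3 - <<'E'
from h import *
from station import bot,hand,get_state,viewer
L=lambda f,z:[*toworld([-.006,f],b),z]
f0=np.array(get_state()["force"])
pr=lambda *a:print(*a,(np.array(get_state()["force"])-f0).round(1),round(get_state()["t"],2))
bot.move_straight(L(-.0475,.1),v=.15);pr("a")
bot.move_straight(L(-.0475,.045),v=.08);pr("down")
bot.move_straight(L(-.075,.045),v=.06);pr("eng")
bot.move_straight(L(-.124,.045),v=.06);pr("drawn")
bot.dwell(.2);pr("d")
s=viewer.snapshot("side"); import pickle;pickle.dump(s,open("side2.pkl","wb"))
cv2.imwrite("pics/f.png",cv2.resize(cv2.convertScaleAbs(s["image"][110:200,240:330],alpha=1.6),(600,600),interpolation=cv2.INTER_CUBIC))
E
```

```text
a [-0.5  0.7  0.6] 12.71
down [1.3 1.1 0. ] 13.54
eng [0.4 3.6 0.3] 14.15
drawn [-1.5  3.4  2. ] 15.12
d [-2.4  4.2  1.8] 15.32
```

View pics/f.png

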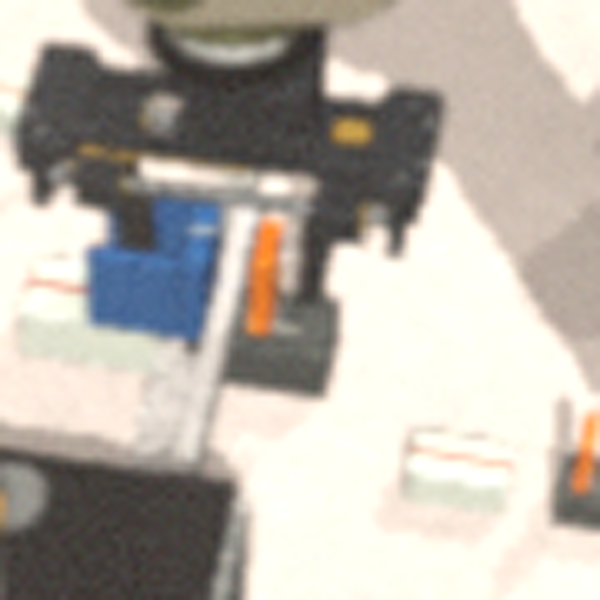

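The finger sits in the slot and is drawing the leg at about 4 N; the lever is still open. In this 600 px crop the white line is at (203,228), the near prong's outer corner at (90,248) and the red line's left end at (28,283). I'll use these to measure the offset to the mark.

```bash
python3 - <<'E'
from h import *; import pickle
S=pickle.load(open("side0.pkl","rb"));S2=pickle.load(open("side2.pkl","rb"))
p0=lambda a:np.array([a])/4.6154+[210,110]-.4
p2=lambda a:np.array([a])/6.6667+[240,110]-.4
q=lambda s,p,z:(tobase(cast(s,p,z),b)*1e3).round(1)
print("red0",q(S,p0([163,198]),.032),"red2",q(S2,p2([28,283]),.032),q(S2,p2([80,291]),.032))
print("white0",q(S,p0([258,228]),.085),"white2",q(S2,p2([203,228]),.085))
print("prong0",q(S,p0([178,243]),.085),"prong2",q(S2,p2([90,248]),.085))
for s,lo,hi in((S,(240,145),(272,180)),(S2,(245,135),(275,165))):
    u=blue(s["image"],lo,hi);w=tobase(cast(s,u,.085),b)*1e3
    print("blue",len(u),w.min(0).round(1),w.max(0).round(1), "lowest-left px",u.min(0),u.max(0))
r=redline(S2["image"],(240,145),(256,158));w=tobase(cast(S2,r,.032),b)*1e3;print("red mask",len(r),w.mean(0))
r=redline(S["image"],(240,145),(256,158));w=tobase(cast(S,r,.032),b)*1e3;print("red mask0",len(r),w.mean(0) if len(r) else 0)
E
```

```text
red0 [[  84.3 -113.4]] red2 [[  88.3 -114.6]] [[  62.4 -114.3]]
white0 [[  4.3 -50.7]] white2 [[   2.7 -116.2]]
prong0 [[ 52.6 -27.9]] prong2 [[ 51.7 -93.4]]
blue 361 [ -6.3 -72.4] [50.4 12.4] lowest-left px [249 152] [268 175]
blue 268 [  -6.  -131.9] [ 47.9 -48.2] lowest-left px [254 140] [272 160]Traceback (most recent call last):
  File "<stdin>", line 12, in <module>
  File "h.py", line 4, in cast
    n=cv2.undistortPoints(np.array(px,float).reshape(-1,1,2),K,np.array([s["k1"],0,0,0]))[:,0]
      ~~~~~~~~~~~~~~~~~~~^^^^^^^^^^^^^^^^^^^^^^^^^^^^^^^^^^^^^^^^^^^^^^^^^^^^^^^^^^^^^^^^
cv2.error: OpenCV(4.12.0) /io/opencv/modules/calib3d/src/undistort.dispatch.cpp:347: error: (-215:Assertion failed) CV_IS_MAT(_src) && CV_IS_MAT(_dst) && (_src->rows == 1 || _src->cols == 1) && (_dst->rows == 1 || _dst->cols == 1) && _src->cols + _src->rows - 1 == _dst->rows + _dst->cols - 1 && (CV_MAT_TYPE(_src->type) == CV_32FC2 || CV_MAT_TYPE(_src->type) == CV_64FC2) && (CV_MAT_TYPE(_dst->type) == CV_32FC2 || CV_MAT_TYPE(_dst->type) == CV_64FC2) in function 'cvUndistortPointsInternal'
```

Both views put the leg within about 2 mm of the mark: top within 1 mm short, side about 2 mm past. I'll ease back 0.8 mm, hold, then pinch.

```bash
python3 - <<'E'
from h import *
from station import bot,hand,get_state,viewer
import pickle
L=lambda f,z:[*toworld([-.006,f],b),z]
bot.move_straight(L(-.1232,.045),v=.03); bot.dwell(.4); print(get_state()["force"])
hand.grip(.042);st=get_state();print(st["opening"],st["gripper_force"],np.round(st["force"],1))
hand.grip(.0);bot.dwell(.4);st=get_state();print(st["opening"],st["gripper_force"],np.round(st["force"],1),st["t"],tobase([st["tcp_pos"][:2]],b))
s=viewer.snapshot("side");pickle.dump(s,open("side3.pkl","wb"))
cv2.imwrite("pics/g.png",cv2.resize(cv2.convertScaleAbs(s["image"][110:200,240:330],alpha=1.6),(600,600),interpolation=cv2.INTER_CUBIC))
E
```

```text
[-2.02045781  4.39308254  1.31645032]
0.042189537975879696 4.486446282535326 [0.  4.2 2. ]
0.023324618159313932 31.827890786225908 [19.9  9.5 -7.9] 17.4167 [[-0.00195417 -0.12350684]]
```

View pics/g.png

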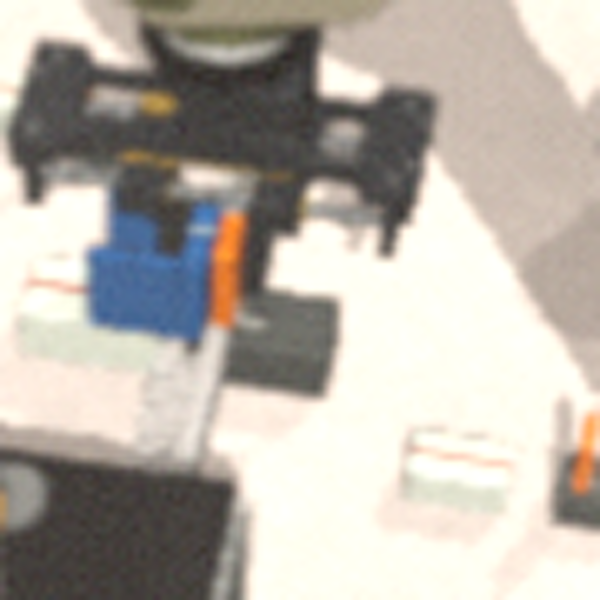

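The lever pad now stands against the plate. The opening is 23.3 mm, against 24 mm expected when closed, and the prong corner is still at (90,248). Handing in.

```bash
python3 -c "
from station import finish_job
print(finish_job())"
```

```text
the job is handed in; nothing more can be done
None
```

The job is handed in at about 17 s: door clicked shut, leg held within about 2 mm of the red line by my camera measurement, and the lever pinched closed with the grip still on; no verdict came back.

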